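# Shift the welding positioner from second into third gear

### The arm

A 6-joint arm with a two-finger parallel gripper is mounted at the origin on a cart in front of the work surface, level with it; the furniture and walls round the work are solid. World frame = base frame: x ahead of the robot, y to its left, z up, the work surface at z = 0. Lengths are in m, angles in degrees, forces in N, time in s.
With the tool pointing down it reaches from about 0.375 to 0.975 m from the base axis. Payload 3.8 kg.
Tool frame: the origin (TCP) lies between the finger pads; the fingertips stand 14 mm ahead of it and the grasp point (between the pads) lies 5 mm behind it; y points along the fingers, x is the direction in which the jaws open and shut, and the axes are right-handed (so a half turn about y gives the same grasp; the last joint's range is limited). The gripper opens to 88 mm and grips with 3 to 60 N. Pads are 18 mm wide; open, the fingers measure 123 mm over their backs; the gripper's body (75 mm by 187 mm) begins 45 mm behind the grasp point.
Start: joints at [73.917, 15.12, 91.902, -0, 72.978, -2.114], TCP at [0.163, 0.655, 0.253] pointing down, gripper open.
Joint ranges: [-150.88, 150.88], [-54.13, 125.18], [17.81, 147.31], [-75.09, 255.09], [0, 152.58], [-146.25, 146.25]. Speed limits (degrees/s): [147.25, 147.25, 180, 180, 180, 180].

### API

Orientations are given as [roll, pitch, yaw] about the fixed x, y, z axes, in that order (R = Rz(yaw) Ry(pitch) Rx(roll)).
In Python, from bench import env, jaws, ik, eyes, order, models gives the robot as it stands. Calls block until the motion is done:
- env.reach(position, orientation): joint-space move of the TCP to a pose.
- env.servo_line(position, ori=None, feed=0.15): straight line of the TCP; ori=None keeps the orientation; feed is the mean speed in m/s.
- env.move_joints(angles): joint-space move.
- jaws.grip(opening): finger opening in m; the grip force is fixed at half the most; returns when the fingers have stopped.
- env.sleep(seconds).
- ik(position, orientation): joint angles nearest the present ones, or None.
- eyes.snapshot(name): name is "scene" or "side" or "wrist"; returns (picture, depth): 480x640x3 uint8, red, green, blue; 480x640 float32, m along the optical axis (not along the pixel's ray), 0 where there is no reading.
- eyes.calibration(name): a dict with "mtx" (3x3 intrinsics, pixels), "T" (4x4, takes a point from camera to world coordinates). Camera axes: x right, y down, z forward; pixel columns grow to the right and rows downward; lengths in m; the calibration is good to about 2 mm. A picture is of the moment at which its call begins: read the wrist's pose just before it. calibration takes no time and is no camera call; for the wrist camera it gives the pose at the moment of the call.
A pose or a line that the arm cannot do raises env.Unreachable and nothing moves.
- order.job_done(): hands the job in, once; it reports no verdict.
Trained networks look in the newest picture that a camera, given by its name, has taken for a name from the list of things; names that differ only in an ending like _2 or _b are one class to them, and where a whole thing is asked for, a point or a joint stands for the part that bears it (a point fixed in the world has none). Each returns a list of dicts, best first, with "p" (0 to 1); they miss things now and then, are a little off and sometimes report something else, mostly with a low value. They report only what shows in the picture. A call takes as long as a camera call.
- models.regions_of(camera, query): "region" (480x640 bool, what is visible of it) and "uv" ([column, row] in pixels, amid what is visible of it).
- models.place_of(camera, query): "uv" ([column, row] in pixels: a listed point, or the origin of a listed thing).
Readings, each from a call of its own:
- env.read_clock(): time.
- env.read_joints(): joint angles.
- env.read_qvel(): joint speeds.
- env.read_effort(): joint torques, N m.
- env.read_eef_pos(): TCP position.
- env.read_tool_rot(): TCP orientation.
- env.read_ft_force(): force on the tool from outside, world axes, zero at the start.
- env.read_moment(): the same for the moment, N m.
- env.read_width(): finger opening in m.
Only numpy, scipy, OpenCV 4.12 (cv2) and the standard library are available. Lean on these libraries where they do the work, as an engineer would, in place of code of your own. Each camera call takes 0.05 s, during which the arm holds its last target.

### The job

The welding positioner's gear lever stands in second gear, the near left leg of its H-shaped gate (the turntable is at the far side). Push the lever with your fingertips, never pinching it: forward into the cross slot, across to the right, then forward fully home into third gear, the far right leg, and take your hand away. Push gently, do not let the lever go into first (far left) or fourth (near right) on the way, and leave all the loose things lying on and around the machine where they are.

Things in the scene. Friction and masses are not known exactly. Their poses are not given: they have to be found in the camera images.
- positioner: Bench welding positioner fixed to the table: grey gear box 170 (x) x 150 (y) mm, flat cover 94 mm high; dark turntable, 144 mm across, 165 mm behind the gate, its top 90 mm high with a fixed 30 mm high pipe ring; motor on the right, out to y = -145 mm, 80 mm high. Origin on the table under the gate. Own x points forward (to the turntable, away from the robot), y left, z up; yaw at most 0.35 rad.
- gate (a point): Centre of the steel H gate, on the upper face of the cover, 94 mm over the table. Two legs along the positioner's x, 44 mm apart, each 64 mm long and 16 mm wide, joined at mid length by a cross slot along y, 16 mm wide, 60 mm long, corners rounded. First gear: far left end; second: near left; third: far right; fourth: near right.
- gear_lever: Gear lever: steel stick 12 mm thick with a black ball knob of 34 mm diameter, its centre 160 mm from the pivot. Origin at the pivot, under the gate's centre, 30 mm above the table; own z runs up the stick. Tilts fore-and-aft and sideways with 2 to 3 N at the knob and stays where it is left. The gate stops the stick: it changes sides only along the cross slot.
- knob (a point): Centre of the ball knob: about 190 mm above the table with the lever upright, about 170 mm with it in a gear.
- shift_fore (a joint): Fore-and-aft tilt of the lever, rad: 0 = upright in line with the cross slot, positive = leaning forward (+x of the positioner, to the turntable); stops at about -0.38 and +0.38 at the slot ends.
- shift_side (a joint): Sideways tilt of the lever, rad: negative = left, positive = right (-y of the positioner); about -0.36 in the cross slot's left end and +0.36 in its right end (about 0.33 to 0.36 in the legs).
- nut_a: Loose hex nut, 28 mm, 13 mm high, on the gear box cover just left of the gate's far half. Leave alone. Origin: centre of its underside.
- bolt_a: Loose hex bolt, 71 mm long, lying on the table to the front right of the gear box. Leave alone.
- coupon_0: Loose dark flat steel coupon, 50 x 100 x 6 mm, on the table left of the gear box. Leave alone.
- chisel: Loose cold chisel, 176 mm long, 21 mm high, lying across in front of the gear box. Leave alone.
- coupon_1: Loose bright flat steel coupon, 50 x 100 x 6 mm, on the table to the left. Leave alone.
- marker: Loose paint marker, 136 mm long, on the table to the right. Leave alone.

How it is judged:
By the outcome, as a careful person would: the job done as asked, in the order asked, and still so for the second after the job is handed in, with the robot touching nothing.
It also fails if it takes over 59 s, if anything falls off the work surface, if the arm or the gripper's body presses on something with over 40 N, if the wrist force passes 120 N, or if a joint passes its speed limit or range.

## Working session

There is one attempt and no reset: what is moved stays moved. The work goes in short steps, each a Python script; the robot and the scene stay as the last script left them, time stands still between calls to the robot, and variables do not carry over. Pictures are saved under pics/ and viewed, and the job is handed in when it is done.

```bash
ls; mkdir -p pics; cat > h.py <<'E'
from bench import env, jaws, ik, eyes, order, models
import numpy as np, cv2
def save(cam,fn):
    p,d=eyes.snapshot(cam); cv2.imwrite('pics/'+fn,p[:,:,::-1]); return p,d
def w(cam,uv,d,dep=None,r=3):
    c=eyes.calibration(cam); u,v=int(round(uv[0])),int(round(uv[1]))
    a=d[max(0,v-r):v+r+1,max(0,u-r):u+r+1]; a=a[a>0]
    z=np.median(a) if dep is None else dep
    ray=np.linalg.inv(c['mtx'])@np.array([uv[0],uv[1],1.])
    return (c['T']@np.append(ray*z,1))[:3]
def ray(cam,uv):
    c=eyes.calibration(cam); r=c['T'][:3,:3]@np.linalg.inv(c['mtx'])@np.array([uv[0],uv[1],1.])
    return c['T'][:3,3],r
def onz(cam,uv,z):
    o,r=ray(cam,uv); return o+r*(z-o[2])/r[2]
E
python3 - <<'E'
from h import *
np.set_printoptions(precision=4,suppress=True)
for cam in ['scene','side']:
    p,d=save(cam,cam+'0.png')
    print(cam, eyes.calibration(cam)['T'][:3,3])
    for q in ['gate','knob','gear_lever','positioner','nut_a']:
        for r in models.place_of(cam,q)[:2]:
            z={'gate':.094,'knob':.17,'gear_lever':.03,'positioner':0,'nut_a':.094}[q]
            print(q,round(r['p'],2),np.array(r['uv']),onz(cam,r['uv'],z),w(cam,r['uv'],d))
print(env.read_clock(),env.read_tool_rot())
E
```

```text
pics
scene [-0.0016  0.6173  1.1405]
gate 0.78 [270.  235.9] [ 0.6217 -0.0022  0.094 ] [0.5695 0.0497 0.1816]
knob 0.5 [260.3 237. ] [0.5901 0.0572 0.17  ] [0.5794 0.0674 0.1876]
gear_lever 0.77 [271.9 254.5] [ 0.6201 -0.001   0.03  ] [0.5836 0.0354 0.0953]
positioner 0.89 [273.5 261.5] [ 0.6205 -0.0044  0.    ] [0.5686 0.0475 0.0951]
positioner 0.2 [268.9 254.7] [ 0.6421 -0.0129  0.    ] [0.5882 0.0399 0.0955]
nut_a 0.57 [236.6 238.5] [0.6745 0.0487 0.094 ] [0.6674 0.0546 0.1049]
side [ 0.0128 -0.788   0.9292]
gate 0.63 [341.7 220. ] [ 0.6059 -0.0051  0.094 ] [ 0.6086 -0.0015  0.0902]
knob 0.83 [321.3 184.6] [0.5868 0.0517 0.17  ] [0.5804 0.0423 0.1785]
positioner 0.96 [342.1 246.2] [0.6148 0.0015 0.    ] [ 0.5609 -0.0692  0.0832]
nut_a 0.61 [347.8 200.4] [0.6614 0.0462 0.094 ] [0.6602 0.0446 0.0956]
nut_a 0.42 [348.  298.9] [ 0.4726 -0.2108  0.094 ] [ 0.522  -0.1488  0.0042]
0.6 [-89.999   -0.0043  76.0319]
```

View pics/scene0.png

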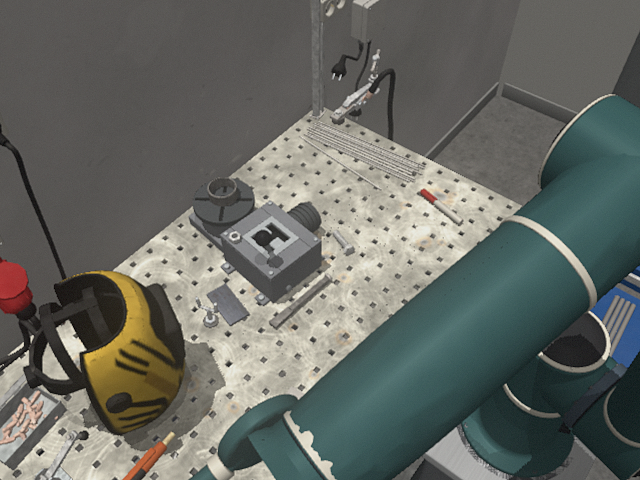

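View pics/side0.png

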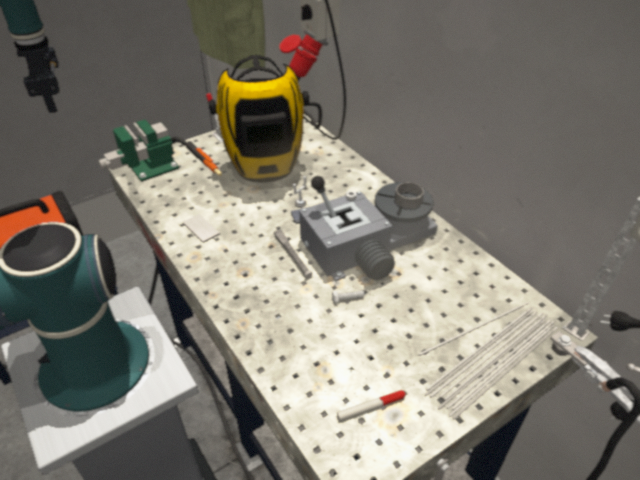

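```bash
python3 - <<'E'
from h import *
np.set_printoptions(precision=4,suppress=True)
p,d=save('side','s1.png')
for uv in [(262,62),(262,160),(300,45),(225,85)]: print(w('side',uv,d))
x=env.read_eef_pos(); 
env.servo_line([x[0],x[1],0.5],feed=0.25)
print(ik([0.5,0.0,0.45],[-90,0,-90]),ik([0.5,0.0,0.45],[-90,0,90]),ik([0.5,0.0,0.45],[-90,0,0]), env.read_joints())
E
```

```text
[0.8421 0.7778 0.1256]
[0.572  0.3101 0.0986]
[0.7952 0.4603 0.3056]
[0.5421 0.421  0.2765]
[-2.8545 -7.471  95.6269  0.     91.844  87.1455] [ -2.8545  -7.471   95.6269  -0.      91.844  -92.8545] [-2.8545 -7.471  95.6269  0.     91.844  -2.8545] [73.919  12.8298 69.5792 -0.0022 97.745  -2.1122]
```

```bash
python3 - <<'E'
from h import *
np.set_printoptions(precision=4,suppress=True)
env.reach([0.5,0.0,0.45],[-90,0,-90])
print(env.read_clock(),eyes.calibration('wrist')['T'])
p,d=save('wrist','w1.png')
for q in ['gate','knob','gear_lever','positioner','nut_a']:
    for r in models.place_of('wrist',q)[:2]:
        z={'gate':.094,'knob':.17,'gear_lever':.03,'positioner':0,'nut_a':.094}[q]
        print(q,round(r['p'],2),np.array(r['uv']),onz('wrist',r['uv'],z),w('wrist',r['uv'],d))
E
```

```text
4.4 [[ 0.0016 -0.9501 -0.312   0.5813]
 [-1.     -0.0015 -0.0006 -0.0002]
 [ 0.0001  0.312  -0.9501  0.5817]
 [ 0.      0.      0.      1.    ]]
gate 0.58 [326.8 103. ] [ 0.6159 -0.0087  0.094 ] [ 0.6182 -0.0093  0.061 ]
knob 0.82 [272.1 131.7] [0.5798 0.055  0.17  ] [0.5799 0.0524 0.1897]
gear_lever 0.81 [324.5 102.4] [ 0.6212 -0.0065  0.03  ] [ 0.6189 -0.0062  0.0613]
positioner 0.69 [323.2 106.9] [ 0.6167 -0.0049  0.    ] [ 0.6129 -0.0045  0.0619]
nut_a 0.58 [278.6  51.8] [0.676  0.0525 0.094 ] [0.6761 0.0526 0.0936]
```

View pics/w1.png

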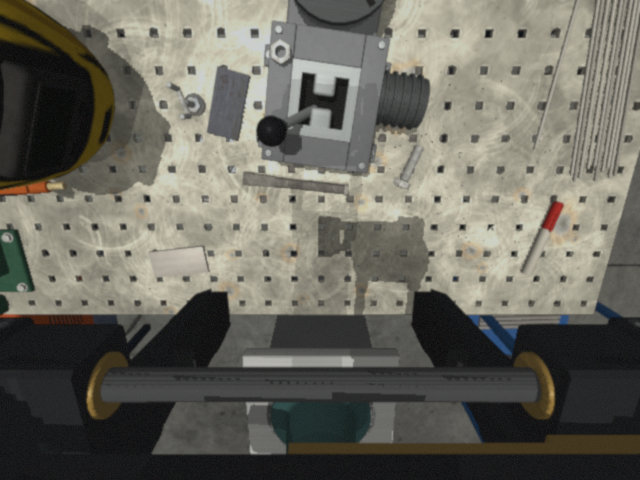

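The wrist picture shows the gate at about (324,102), the knob at (271,131), the nut at (281,51), and a small yaw. I'll fit the cover and gate plate from it.

```bash
python3 - <<'E'
from h import *
np.set_printoptions(precision=4,suppress=True)
p,d=eyes.snapshot('wrist'); c=eyes.calibration('wrist')
v,u=np.mgrid[:480,:640]
P=np.stack([(u-c['mtx'][0,2])/c['mtx'][0,0]*d,(v-c['mtx'][1,2])/c['mtx'][1,1]*d,d],-1)@c['T'][:3,:3].T+c['T'][:3,3]
m=(d>0)&(abs(P[...,2]-.094)<.008)&(abs(P[...,0]-.62)<.16)&(abs(P[...,1])<.14)
g=p.astype(int).mean(2)
m1=cv2.morphologyEx(m.astype(np.uint8),cv2.MORPH_OPEN,np.ones((5,5)))
n,l,s,ce=cv2.connectedComponentsWithStats(m1); k=1+np.argmax(s[1:,4]); mm=l==k
r=cv2.minAreaRect((P[mm][:,:2]*1000).astype(np.float32)); print('cover',r, np.median(P[mm][:,2]))
# white plate
sub=mm&(g>165); print(sub.sum(), np.percentile(g[mm],[10,50,75,90,97]))
m2=cv2.morphologyEx(sub.astype(np.uint8),cv2.MORPH_OPEN,np.ones((3,3)))
n,l,s,ce=cv2.connectedComponentsWithStats(m2); print(s[1:,4]); k=1+np.argmax(s[1:,4])
print('plate',cv2.minAreaRect((P[l==k][:,:2]*1000).astype(np.float32)))
# knob: high points
mk=(P[...,2]>.14)&(P[...,2]<.25)&(d>0)&(abs(P[...,0]-.58)<.08)&(abs(P[...,1]-.05)<.08)&(v<200)
Q=P[mk]; print(mk.sum(), Q.min(0),Q.max(0))
A=np.c_[2*Q,np.ones(len(Q))]
from scipy.optimize import least_squares
f=least_squares(lambda x:np.linalg.norm(Q-x,axis=1)-.017,[.58,.055,.17],loss='soft_l1',f_scale=.002);print('knob',f.x, np.std(f.fun))
img=cv2.resize(p[0:220,180:460],None,fx=2.8,fy=2.7,interpolation=cv2.INTER_CUBIC);cv2.imwrite('pics/crop1.png',img[:,:,::-1])
E
```

```text
cover ((618.2431030273438, -2.6563873291015625), (150.25650024414062, 170.2271728515625), 82.4193344116211) 0.09355421697761873
1696 [104.3333 127.     134.6667 172.6667 195.3333]
[  32   23 1422  136]
plate ((631.7586669921875, -4.790519714355469), (87.30667114257812, 66.0887451171875), 84.07307434082031)
809 [0.5642 0.0362 0.1402] [0.5976 0.0716 0.1923]
knob [0.581  0.0553 0.1734] 0.00401559815772171
```

View pics/crop1.png

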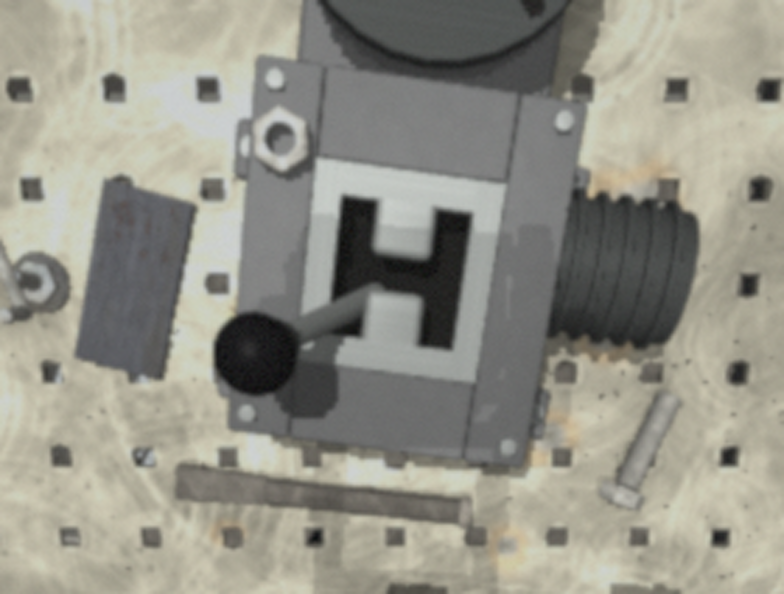

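```bash
python3 - <<'E'
from h import *
np.set_printoptions(precision=4,suppress=True)
for a in [(398.5,273.5),(402,272)]:
    print(onz('wrist',(180+a[0]/2.8,a[1]/2.7),.094))
t=np.radians(-7.6);R=np.array([[np.cos(t),-np.sin(t)],[np.sin(t),np.cos(t)]])
for G in [(.6182,-.0027),(.618,-.006)]:
    print(R.T@(np.array([.581,.0553])-G), R.T@(np.array([.6761,.0526])-G))
jaws.grip(0.0); print(env.read_width(), env.read_clock(), env.read_ft_force())
E
```

```text
[ 0.6178 -0.0032  0.094 ]
[ 0.6185 -0.0049  0.094 ]
[-0.0445  0.0526] [0.0501 0.0625]
[-0.0448  0.0559] [0.0498 0.0658]
0.0004561837061117943 6.05 [-0.2093  0.758  -0.7162]
```

```bash
cat >> h.py <<'E'
t=np.radians(-7.6);R2=np.array([[np.cos(t),-np.sin(t)],[np.sin(t),np.cos(t)]]); G=np.array([.618,-.0035])
ORI=[-90,0,-97.6]
def L(x,y,z): a=G+R2@np.array([x,y]); return [a[0],a[1],z]
def loc(p): a=R2.T@(np.array(p[:2])-G); return np.array([a[0],a[1],p[2]])
def go(x,y,z,feed=.05): env.servo_line(L(x,y,z),ORI,feed)
def st(tag=''):
    f=env.read_ft_force(); fl=R2.T@f[:2]
    print(tag,'t',round(env.read_clock(),2),'tcp',loc(env.read_eef_pos()).round(4),'F',fl.round(2),round(f[2],2))
def knob(cam='wrist'):
    p,d=eyes.snapshot(cam); c=eyes.calibration(cam)
    v,u=np.mgrid[:480,:640]
    P=np.stack([(u-c['mtx'][0,2])/c['mtx'][0,0]*d,(v-c['mtx'][1,2])/c['mtx'][1,1]*d,d],-1)@c['T'][:3,:3].T+c['T'][:3,3]
    r=models.regions_of(cam,'knob')
    if not r: return None
    m=(r[0]['region'])&(d>0)&(P[...,2]>.15)&(P[...,2]<.215)
    Q=P[m]
    from scipy.optimize import least_squares
    if len(Q)<20: return None
    f=least_squares(lambda x:np.linalg.norm(Q-x,axis=1)-.017,np.r_[Q.mean(0)[:2],Q[:,2].max()-.017],loss='soft_l1',f_scale=.001)
    return p,r[0],loc(f.x),np.median(abs(f.fun))
E
python3 - <<'E'
from h import *
env.reach(L(-.095,.053,.30),ORI); st()
k=knob(); print(k and (k[1]['p'],k[1]['uv'],k[2],k[3]))
go(-.095,.053,.174,.1); st('down')
p,d=save('wrist','w2.png')
k=knob(); print(k and (k[1]['p'],k[1]['uv'],k[2],k[3]))
k=knob('side'); print(k and (k[1]['p'],k[1]['uv'],k[2],k[3]))
E
```

```text
t 6.75 tcp [-0.0944  0.053   0.3011] F [-0.01 -0.71] 1.16
(0.86, [324.6, 167.3], array([-0.04367657,  0.05383792,  0.17512309]), np.float64(0.0003034051778471065))
down t 8.26 tcp [-0.0943  0.0531  0.1749] F [ 0.34 -0.07] -0.99
(0.66, [327.0, 205.1], array([-0.04466654,  0.05397498,  0.17368871]), np.float64(0.00027587011686696673))
(0.43, [331.3, 203.9], array([-0.03263313,  0.02682055,  0.15839699]), np.float64(0.0009116103764522029))
```

View pics/w2.png

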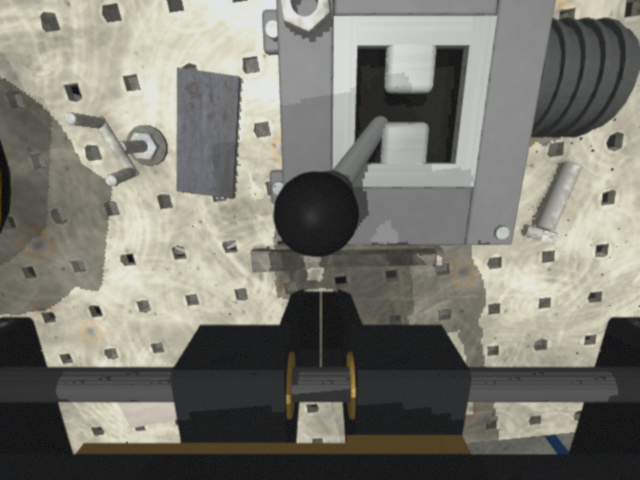

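The picture shows the closed fingertips at (320,300), directly behind the knob at (316,214). The wrist fit of the knob is good to sub-millimetre, so I'll start pushing forward.

```bash
python3 - <<'E'
from h import *
for x in [-.075,-.062,-.05,-.04,-.034]:
    go(x,.054,.176,.04); st()
k=knob(); print(k and (k[1]['p'],k[2],k[3])); cv2.imwrite('pics/w3.png',k[0][:,:,::-1])
E
```

```text
t 9.16 tcp [-0.075   0.054   0.1758] F [-0.42  0.24] 0.09
 t 9.63 tcp [-0.0619  0.054   0.176 ] F [-2.61  0.31] 1.33
 t 10.08 tcp [-0.0495  0.0539  0.176 ] F [-0.85  0.38] 0.06
 t 10.48 tcp [-0.0396  0.0539  0.1759] F [-0.51 -0.47] 0.78
 t 10.78 tcp [-0.0337  0.0539  0.176 ] F [-1.38 -0.05] 0.81
(0.73, array([-0.00834706,  0.05405119,  0.18027721]), np.float64(0.0002779665967003915))
```

View pics/w3.png

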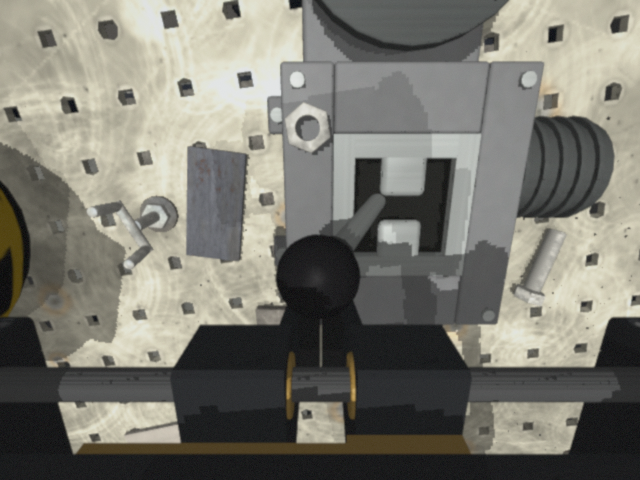

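```bash
cat >> h.py <<'E'
def cover():
    p,d=eyes.snapshot('wrist'); c=eyes.calibration('wrist')
    v,u=np.mgrid[:480,:640]
    P=np.stack([(u-c['mtx'][0,2])/c['mtx'][0,0]*d,(v-c['mtx'][1,2])/c['mtx'][1,1]*d,d],-1)@c['T'][:3,:3].T+c['T'][:3,3]
    m=(d>0)&(abs(P[...,2]-.094)<.006)&(abs(P[...,0]-.62)<.16)&(abs(P[...,1])<.14)
    m1=cv2.morphologyEx(m.astype(np.uint8),cv2.MORPH_OPEN,np.ones((7,7)))
    n,l,s,ce=cv2.connectedComponentsWithStats(m1); mm=l==1+np.argmax(s[1:,4])
    return cv2.minAreaRect((P[mm][:,:2]*1000).astype(np.float32))
E
python3 - <<'E'
from h import *
go(-.0255,.054,.176,.03); st()
k=knob(); print(k and (k[1]['p'],k[2],k[3])); cv2.imwrite('pics/w4.png',k[0][:,:,::-1])
go(-.055,.054,.176,.1)
k=knob(); print(k and (k[1]['p'],k[2],k[3])); print(cover())
go(-.055,.054,.26,.15)
k=knob(); print(k and (k[1]['p'],k[2],k[3])); cv2.imwrite('pics/w5.png',k[0][:,:,::-1]);print(cover())
st()
E
```

```text
t 11.32 tcp [-0.0251  0.054   0.176 ] F [-0.79 -0.75] 1.18
(0.66, array([0.00021392, 0.05408445, 0.18047884]), np.float64(0.0002636942617480209))
(0.72, array([0.00071048, 0.05413866, 0.18066083]), np.float64(0.000254947500896191))
((617.9767456054688, -2.47198486328125), (150.2779998779297, 170.18222045898438), 82.52384185791016)
(0.64, array([-1.74033427e-04,  5.39951105e-02,  1.79716222e-01]), np.float64(0.000271958120374987))
((618.3815307617188, -2.3794174194335938), (150.15333557128906, 169.19082641601562), 82.3741226196289)
 t 12.87 tcp [-0.0559  0.0538  0.2582] F [ 0.22 -0.89] -0.69
```

View pics/w5.png

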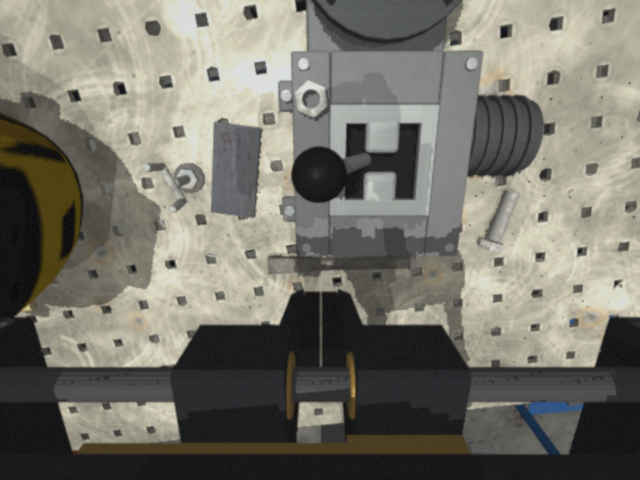

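```bash
python3 - <<'E'
from h import *
go(-.02,.108,.26,.2); go(0,.108,.26,.2); go(0,.108,.18,.12); st()
for y in [.095,.088,.08,.07]:
    s=min(.36,abs(y-.035)/.16); z=.03+.16*np.cos(s)
    go(0,y,z,.04); st()
k=knob(); print(k and (k[1]['p'],k[2],k[3])); cv2.imwrite('pics/w6.png',k[0][:,:,::-1])
E
```

```text
t 14.41 tcp [0.0004 0.1081 0.1808] F [ 0.19 -0.15] -0.82
 t 14.88 tcp [1.00e-04 9.46e-02 1.80e-01] F [ 0.15 -0.11] 0.15
 t 15.22 tcp [1.000e-04 8.780e-02 1.814e-01] F [ 0.48 -0.64] 0.01
 t 15.57 tcp [0.0002 0.0801 0.1842] F [0.13 1.85] 2.12
 t 15.98 tcp [1.000e-04 6.960e-02 1.863e-01] F [0.5 2.6] 1.93
(0.89, array([0.00048021, 0.03757378, 0.18472326]), np.float64(0.0003579009903297483))
```

View pics/w6.png

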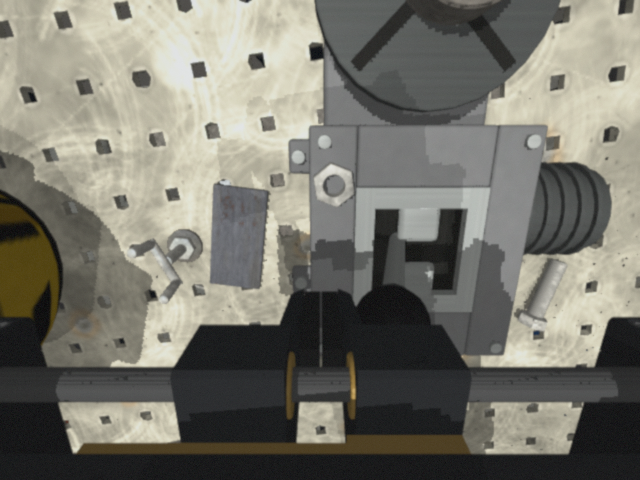

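```bash
python3 - <<'E'
from h import *
for y in [.055,.04,.025,.01,-.004]:
    s=min(.36,abs(y-.032)/.16); z=.03+.16*np.cos(s)
    go(0,y,z,.04); st()
    k=knob(); print(k and (k[1]['p'],k[2],k[3]))
cv2.imwrite('pics/w7.png',k[0][:,:,::-1])
E
```

```text
t 16.61 tcp [-0.0002  0.0544  0.1881] F [-0.55  1.73] 0.74
(0.72, array([0.00070047, 0.02199561, 0.18726293]), np.float64(0.00039633092660918204))
 t 17.23 tcp [-1.000e-04  3.950e-02  1.897e-01] F [-0.16  1.09] 1.18
(0.58, array([0.00088636, 0.00726046, 0.18831221]), np.float64(0.0004526749212595549))
 t 17.86 tcp [-1.000e-04  2.450e-02  1.897e-01] F [-0.73 -0.22] 1.35
(0.88, array([ 0.00108373, -0.00773557,  0.18800288]), np.float64(0.0005279716159879815))
 t 18.48 tcp [-1.000e-04  9.500e-03  1.884e-01] F [-1.03  0.67] 0.47
(0.57, array([ 0.00119011, -0.02255544,  0.18629401]), np.float64(0.0005871505365777456))
 t 19.09 tcp [-1.000e-04 -4.400e-03  1.858e-01] F [0.25 0.31] 1.25
(0.84, array([ 0.00119611, -0.0364574 ,  0.18356862]), np.float64(0.0005991070158921051))
```

View pics/w7.png

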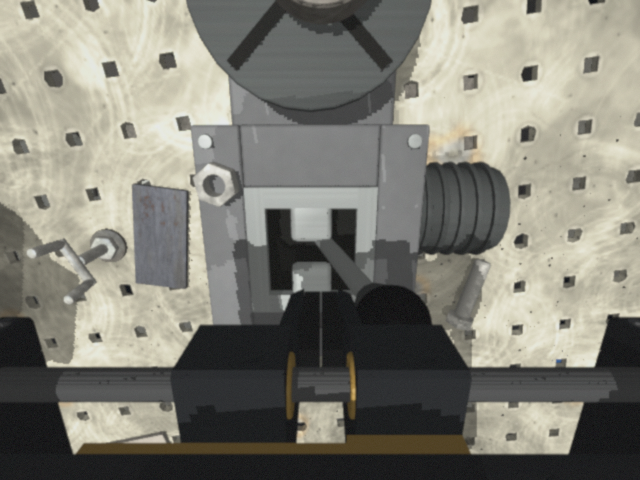

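```bash
python3 - <<'E'
from h import *
for y in [-.013,-.018,-.021]:
    s=min(.36,abs(y-.032)/.16); z=.03+.16*np.cos(s)
    go(0,y,z,.03); st()
    k=knob(); print(k and (k[1]['p'],k[2],k[3]))
    if abs(env.read_ft_force()).max()>9: break
y=env.read_eef_pos(); y=loc(y)[1]
go(0,y+.02,.186,.08); go(0,y+.02,.27,.2); go(-.07,-.03,.27,.2)
k=knob(); print(k and (k[1]['p'],k[2],k[3]));cv2.imwrite('pics/w8.png',k[0][:,:,::-1]); st(); print(cover())
E
```

```text
t 19.65 tcp [-0.     -0.0132  0.1836] F [-0.49  0.29] 0.25
(0.66, array([ 0.00119758, -0.04504811,  0.18131339]), np.float64(0.0005918877819616752))
 t 20.07 tcp [-0.     -0.0182  0.1821] F [-0.09  1.06] 0.53
(0.9, array([ 0.00109599, -0.04989278,  0.17995517]), np.float64(0.0005716742992235967))
 t 20.43 tcp [-0.     -0.0211  0.1813] F [0.16 1.21] -0.07
(0.74, array([ 0.00105874, -0.05279977,  0.17904186]), np.float64(0.000523019557597721))
(0.81, array([ 0.00123977, -0.05294884,  0.1804268 ]), np.float64(0.000273395691403628))
 t 22.13 tcp [-0.0692 -0.0297  0.2695] F [-0.3   0.21] 0.77
((618.1587524414062, -2.4332962036132812), (150.12901306152344, 170.63760375976562), 82.49588012695312)
```

View pics/w8.png

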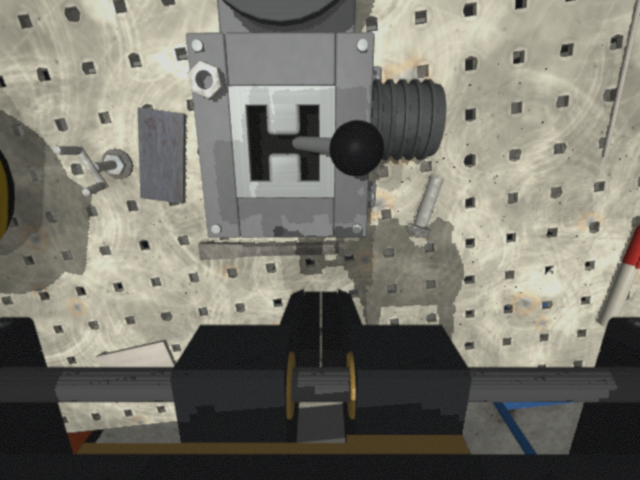

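```bash
python3 - <<'E'
from h import *
go(-.07,-.053,.27,.15); go(-.055,-.053,.18,.12); st()
for x in [-.03,-.022,-.012,-.002,.008]:
    kx=x+.0255; z=.034+.16*np.cos(min(.4,abs(kx)/.16))*np.cos(.34)-.002
    go(x,-.053,z,.04); st()
k=knob(); print(k and (k[1]['p'],k[2],k[3]));cv2.imwrite('pics/w9.png',k[0][:,:,::-1])
E
```

```text
t 23.39 tcp [-0.0545 -0.0529  0.1807] F [0.3  0.09] 0.02
 t 24.17 tcp [-0.0301 -0.053   0.1826] F [-0.38  0.21] -0.66
 t 24.52 tcp [-0.022  -0.053   0.1827] F [-1.56 -0.48] 0.74
 t 24.92 tcp [-0.0116 -0.0529  0.1823] F [-0.89  0.05] 0.88
 t 25.32 tcp [-0.0016 -0.053   0.1811] F [ 0.02 -0.96] 0.44
 t 25.72 tcp [ 0.0084 -0.053   0.1794] F [0.17 0.04] 0.08
(0.8, array([ 0.03392488, -0.05307336,  0.17623716]), np.float64(0.0002654103899540419))
```

View pics/w9.png

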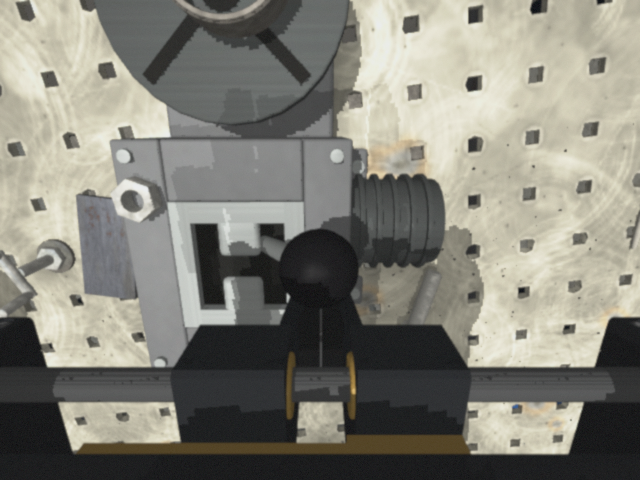

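```bash
python3 - <<'E'
from h import *
x=.012
while x<.042:
    kx=x+.0255; z=.032+.16*np.cos(min(.4,abs(kx)/.16))*np.cos(.34)
    go(x,-.053,z,.03); st(round(x,4))
    fl=R2.T@env.read_ft_force()[:2]
    if fl[0]<-6: break
    x+=.004 if x<.02 else .0015
k=knob(); print(k and (k[1]['p'],k[2],k[3]));cv2.imwrite('pics/w10.png',k[0][:,:,::-1])
E
```

```text
0.012 t 26.1 tcp [ 0.0121 -0.053   0.1787] F [0.06 0.61] 1.44
0.016 t 26.38 tcp [ 0.0162 -0.053   0.1778] F [-0.24 -0.31] 1.22
0.02 t 26.68 tcp [ 0.0202 -0.053   0.1767] F [-0.81  0.15] 0.75
0.0215 t 26.93 tcp [ 0.0215 -0.053   0.1763] F [-1.14  0.22] 1.1
0.023 t 27.18 tcp [ 0.0231 -0.053   0.1759] F [-1.37  0.54] 0.78
0.0245 t 27.43 tcp [ 0.0246 -0.053   0.1755] F [-1.41  0.87] 0.58
0.026 t 27.68 tcp [ 0.0261 -0.053   0.175 ] F [-1.8  -0.31] 0.85
0.0275 t 27.93 tcp [ 0.0276 -0.053   0.1746] F [-1.84  0.61] 0.66
0.029 t 28.18 tcp [ 0.0291 -0.053   0.1741] F [-0.95  0.64] 1.59
0.0305 t 28.43 tcp [ 0.0305 -0.053   0.1736] F [-1.78  1.32] -0.11
0.032 t 28.68 tcp [ 0.0316 -0.053   0.1732] F [-4.6   1.44] 2.32
0.0335 t 28.93 tcp [ 0.0324 -0.053   0.1728] F [-7.16  1.63] 5.64
(0.8, array([ 0.05652072, -0.05300094,  0.16911635]), np.float64(0.0002673123264185437))
```

View pics/w10.png

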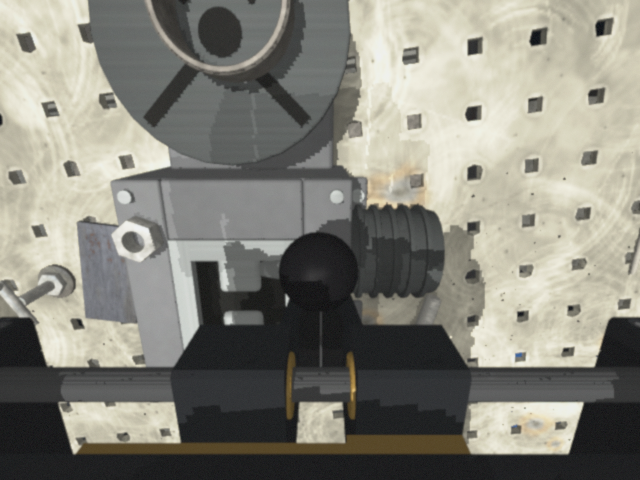

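The stop has been reached: the force rose to 7 N and the knob is at x = +56.5 mm, which matches 0.38 rad. Next I'll back straight away.

```bash
python3 - <<'E'
from h import *
go(.01,-.053,.173,.08); go(-.04,-.053,.173,.15); go(-.06,-.04,.30,.2); st()
k=knob(); print(k and (k[1]['p'],k[2],k[3]));cv2.imwrite('pics/w11.png',k[0][:,:,::-1]); print(cover())
save('side','s11.png')
E
```

```text
t 30.75 tcp [-0.0602 -0.0401  0.2988] F [ 0.69 -0.49] 0.19
(0.84, array([ 0.05589548, -0.05304427,  0.16803116]), np.float64(0.0003403361055946512))
((617.6624755859375, -2.26123046875), (150.40512084960938, 169.84986877441406), 82.40841674804688)
```

View pics/w11.png

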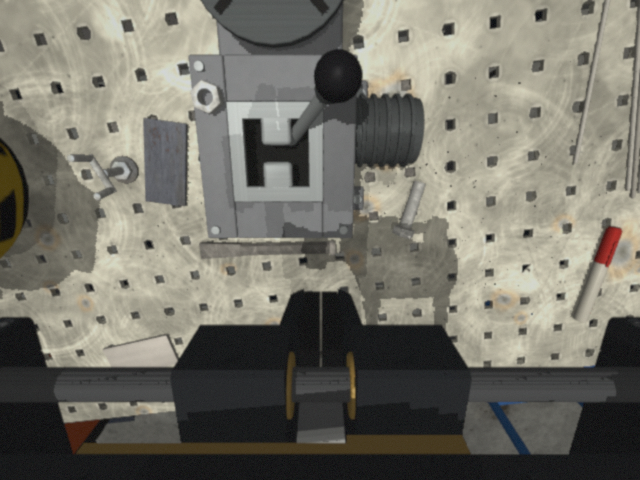

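View pics/s11.png

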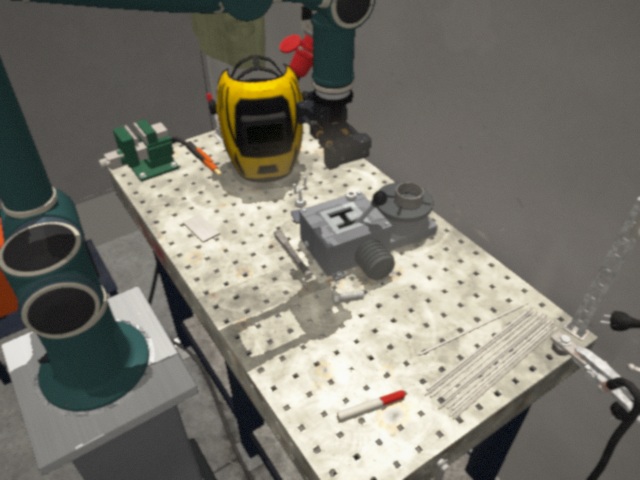

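The wrist view shows the knob at (338,76), with the stick in the far right leg. The nut (208,97), coupon, chisel, bolt and marker are where they were, and the hand is clear.

```bash
python3 - <<'E'
from h import *
order.job_done(); st()
E
```

```text
the job is handed in; nothing more can be done
the job is handed in; nothing more can be done
```

The lever is fully home in third gear, and I handed the job in at about 31 s with the hand clear of the machine. I pushed it with the closed fingertips only: forward into the cross slot, across to the right, then forward until it met the stop.

- **Lever position:** after I backed away, the knob was 56 mm forward and about 53 mm right of the gate centre. That is about 0.38 rad fore and 0.34 rad side, and the picture shows the stick in the far right leg.
- **Order:** every check on the way put the knob within about 1 mm of the cross-slot line until it reached the right leg. It did not go towards first or fourth.
- **Force:** pushes read about 1 to 3 N, rising to about 7 N sideways and 6 N vertically against the final stop.
- **Loose things:** by eye in the last pictures they lie where they were. I did not measure their positions again.
- **Disagreements:**
  - One side-camera fit of the knob was about 3 cm off the wrist camera's. I relied on the wrist camera, which agreed with the geometry and the contact forces.
  - The lever started about 12 mm short of the full second-gear stop (about −0.29 rad), which made no difference.

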